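File two slide cases on edge in their colour-marked grooves

TASK

Put the blue and the orange slide cases away in the filing rack: each stands on its long edge, fully down in the groove marked with its own colour, and is let go. Do not move the green and red cases that are already filed or the other things lying about.

Things in the scene. Friction and masses are not known exactly. Their poses are not given: they have to be found in the camera images.
- case_blue: Blue slide case: flat rigid plastic, 166 x 64 x 10 mm, 0.09 to 0.18 kg, white face with four glass slides on one side. Origin at its middle; x along its length, y along its width, z through its thickness, out of the white face. It starts leaning on the easel, long edge down. Either long edge may go down into the groove and either face may look forward.
- case_orange: Orange slide case: flat rigid plastic, 166 x 64 x 10 mm, 0.09 to 0.18 kg, white face with four glass slides on one side. Origin at its middle; x along its length, y along its width, z through its thickness, out of the white face. It starts lying flat on the table, white face up. In the groove either long edge may be down and either face forward.
- case_green: Green slide case: flat rigid plastic, 166 x 64 x 10 mm, 0.09 to 0.18 kg, white face with four glass slides on one side. Origin at its middle; x along its length, y along its width, z through its thickness, out of the white face. Already filed in its own groove; stays there.
- case_red: Red slide case: flat rigid plastic, 166 x 64 x 10 mm, 0.09 to 0.18 kg, white face with four glass slides on one side. Origin at its middle; x along its length, y along its width, z through its thickness, out of the white face. Already filed in its own groove; stays there.
- slot_blue: Blue groove of the rack, marked by two blue tabs on the rack's end cheeks. Origin: middle of the groove's floor; y along the groove, z up. The groove leans 18 degrees towards -x: its way out of the rack is (-0.309, 0, 0.951) in this frame. Which groove is the blue one changes.
- slot_orange: Orange groove of the rack, marked by two orange tabs on the rack's end cheeks. Origin: middle of the groove's floor; y along the groove, z up. The groove leans 18 degrees towards -x: its way out of the rack is (-0.309, 0, 0.951) in this frame. Which groove is the orange one changes.
- slot_green: Green groove of the rack, marked by two green tabs on the rack's end cheeks. Origin: middle of the groove's floor; y along the groove, z up. The groove leans 18 degrees towards -x: its way out of the rack is (-0.309, 0, 0.951) in this frame. It holds the green case.
- slot_red: Red groove of the rack, marked by two red tabs on the rack's end cheeks. Origin: middle of the groove's floor; y along the groove, z up. The groove leans 18 degrees towards -x: its way out of the rack is (-0.309, 0, 0.951) in this frame. It holds the red case.
- seat_blue (a point): Where the middle of the blue case lies when it rests on the floor of the blue groove and against its lower wall; axes as those of slot_blue.
- seat_orange (a point): Where the middle of the orange case lies when it rests on the floor of the orange groove and against its lower wall; axes as those of slot_orange.
- seat_green (a point): Where the middle of the green case lies when it rests on the floor of the green groove and against its lower wall; axes as those of slot_green.
- seat_red (a point): Where the middle of the red case lies when it rests on the floor of the red groove and against its lower wall; axes as those of slot_red.
- rack: Grey filing rack, 206 (x) x 190 (y) mm, fixed; origin under its middle, z up. Four grooves along y, 40 mm apart in x, each 16 mm wide, 174 long between end cheeks (52 high), 36 deep along its 18 degree lean to -x, floors 16 mm above the table. Fins between grooves are 22 thick, tops about 50 mm high. A filed case stands 28 mm out of its groove, its face 28 mm from that of a case in the next one.
- easel: Fixed wire easel; origin on the table, z up. Two bent 6 mm wires at y = -45 and +45 mm, open between them but for cross wires behind (x = 55, z = 36; x = 85, z = 3). Ledge corner at x = -20, z = 40; from it the back rises to +x at 48 degrees for 52 mm and the ledge prong runs 24 mm square to it, to -x and up, tip upturned 7 mm. A case leaning there has its middle at x = -2.5, z = 71, face to -x and up.
- wash_bottle: White plastic wash bottle with blue cap and bent spout, 65 mm across, 195 mm high; origin under its middle. Bystander, to be left where it is.
- oil_bottle: Small amber bottle with a black cap, 34 mm across, 75 mm high; origin under its middle. Bystander, to be left where it is.
- petri_dish: Clear Petri dish, 90 mm across, 16 mm high; origin under its middle. Bystander, to be left where it is.
- spectacles: Black-framed spectacles standing open on the table, 125 x 140 x 45 mm; origin under the bridge, the arms running along +x. Bystander, to be left where it is.
- magnifier: Hand lens, steel ring 82 mm across with a dark wooden handle 95 mm long along -x, 15 mm high; origin under the lens's middle. Bystander, to be left where it is.
- stage_clip: Mechanical stage attachment, a black bar 85 x 22 mm along x with steel arms to +y and two knobs, 40 mm high; origin under the bar's middle. Bystander, to be left where it is.
Things that resemble listed ones, but are neither listed nor needed, are in the scene too. What is shaped like the case_blue but purple, turquoise or yellow is not meant.

How it is judged:
By the outcome, as a careful person would: the job done as asked, in the order asked, and still so for the second after the job is handed in, with the robot touching nothing.
It also fails if it takes over 72 s, if anything falls off the work surface, if the arm or the gripper's body presses on something with over 40 N, if the wrist force passes 120 N, or if a joint passes its speed limit or range.

ROBOT

A 6-joint arm with a two-finger parallel gripper is mounted at the origin on the work surface. World frame = base frame: x ahead of the robot, y to its left, z up, the work surface at z = 0. Lengths are in m, angles in rad, forces in N, time in s.
With the tool pointing down it reaches from about 0.3 to 0.775 m from the base axis. Payload 14.6 kg.
Tool frame: the origin (TCP) lies between the finger pads; the fingertips stand 22 mm ahead of it and the grasp point (between the pads) lies 3 mm ahead of it; z points along the fingers, y is the line along which they close (so a half turn about z gives the same grasp; the last joint's range is limited). The gripper opens to 94 mm and grips with 3 to 60 N. Pads are 16 mm wide; open, the fingers measure 119 mm over their backs; the gripper's body (75 mm by 177 mm) begins 78 mm behind the grasp point.
Start: joints at [-1.371, 0.3, 1.521, -0, 1.321, -0.067], TCP at [0.145, -0.531, 0.227] pointing down, gripper open.
Joint ranges: [-3.03, 3.03], [-0.79, 2.21], [0.23, 2.52], [-1.04, 4.18], [0, 3.07], [-2.55, 2.55]. Speed limits (rad/s): [2.22, 2.22, 2.57, 3.14, 3.14, 3.14].

INTERFACE

Orientations are given as a rotation vector (axis times angle).
In Python, from plant import r gives the robot as it stands.
- The arm moves only by the tool drive_tool, never from a script. Its argument "series" is a list of rows, each a list of 5 numbers: the finger opening in cm, from 0 to 9.4, then the shift along the tool's x, y, z in cm, then the turn about the tool's z in degrees. A call has exactly 8 rows; each row shifts and turns the commanded pose from where the row before left it, along the tool's axes as they then stand; what a row does not reach is not made up. A row lasts 1/12 s, in which the tool goes at most 41.7 mm and 7.16 degrees, less where a joint would pass 70% of its speed; a pose out of reach is approached as far as the arm can. A call with a gripper value outside its range is refused whole. The fingers move at their own pace and stop on an object; "force" is the grip in N (left out, the last holds). Time passes only in rows, so rows that do not move let the fingers close, or fill a call up. It gives the time, the measured TCP pose, the force, the opening and the grip force at its end, in the units of the state.
- r.read_state(): the state, without advancing time (a new reading comes with each control period).
- r.capture(name): name is "scene" or "top" or "wrist"; returns the picture (480x640x3 uint8, blue, green, red); there is no depth.
- r.get_calibration(name): a dict with "fovy" (degrees; the focal length in pixels is half the picture's height over the tangent of half this angle, whatever the lens; pixels are square), "cx", "cy" (the principal point, pixels), "position" and "attitude" of the camera in the world. Camera axes: x right, y down, z forward; pixel columns grow to the right and rows downward; lengths in m; the calibration is good to about 2 mm. The wrist camera is an equidistant fisheye: a pixel r from the principal point sees the ray r / f radians off the axis. A picture is of the moment at which its call begins: read the wrist's pose just before it. get_calibration takes no time and is no camera call; for the wrist camera it gives the pose at the moment of the call.
- r.sign_off(): hands the job in; it is judged then, once.
The state is a dict: "time_s": time; "q": joint angles; "dq": joint speeds; "joint_efforts": joint torques, N m; "tcp_pos": TCP position; "ee_rot": TCP orientation; "contact_force": force on the tool from outside, world axes, zero at the start; "ft_torque": the same for the moment, N m; "grip_width": finger opening in m; "gripper_force": force on a finger pad.
Only numpy, scipy, OpenCV 4.12 (cv2) and the standard library are available. Lean on these libraries where they do the work, as an engineer would, in place of code of your own. Each camera call takes 0.05 s, during which the arm holds its last target. There are 200 camera calls.

## Working session

There is one attempt and no reset: what is moved stays moved. The work goes in short steps, Python scripts to look and compute and a tool call to move; the robot and the scene stay as the last step left them, time stands still between calls to the robot, and variables do not carry over. Pictures are saved under pics/ and viewed, at most 10 in all, crops included, and the job is handed in when it is done.

Besides the shell and the picture viewer there is one more tool, called after "Request:" in YAML: its name, and indented under it one key for each argument. drive_tool: Moves the arm, as the interface text tells. Its arguments: {"type":"object","properties":{"series":{"type":"array","items":{"type":"array","items":{"type":"number"}}},"force":{"type":"number"}},"required":["series"]}

```bash
ls; mkdir -p pics
python3 - <<'E'
from plant import r
import cv2
for n in("scene","top"):
    cv2.imwrite(f"pics/{n}0.png",r.capture(n)); print(n,r.get_calibration(n))
print(r.get_calibration("wrist")); print(r.read_state())
E
```

```text
pics
scene {'fovy': 47.45627207971796, 'cx': 324.77521356644246, 'cy': 237.6200791055714, 'position': array([1.33562796, 0.36782828, 1.01624188]), 'attitude': array([-1.53021119, -2.07760381,  0.79976091])}
top {'fovy': 57.59580119072745, 'cx': 328.1416792783349, 'cy': 245.05738703473708, 'position': array([0.33463048, 0.14639873, 1.04062459]), 'attitude': array([-2.15265503,  2.12204661, -0.20029467])}
{'fovy': 65.70646984690485, 'cx': 318.54235429541035, 'cy': 247.04627681175302, 'position': array([ 0.22016565, -0.50994565,  0.38380165]), 'attitude': array([ 2.31684006, -1.76908741, -0.24482479])}
{'time_s': 0.1, 'q': array([-1.37059299e+00,  3.00443611e-01,  1.52151944e+00,  2.81270331e-05,
        1.32068796e+00, -6.65810042e-02]), 'dq': array([ 9.32515864e-05, -1.58906109e-03, -3.08803966e-03, -1.10193042e-03,
       -1.99829451e-03,  1.02873144e-03]), 'joint_efforts': array([ 1.21961995e-03, -5.32646048e+01, -3.53284800e+01,  7.09606125e-02,
        2.35157524e-02, -6.25227017e-05]), 'tcp_pos': array([ 0.14496897, -0.53033309,  0.22692747]), 'ee_rot': array([-3.11263719e+00, -4.17670653e-01,  6.82596753e-05]), 'contact_force': array([0.17464754, 0.5501935 , 0.21618047]), 'ft_torque': array([-0.02609382, -0.01662858, -0.00445411]), 'gripper_force': 0.0, 'grip_width': 0.09409052088513219}
```

View pics/top0.png

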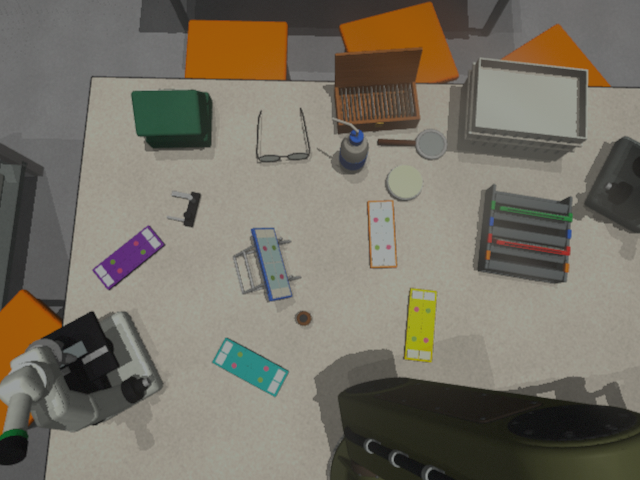

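View pics/scene0.png

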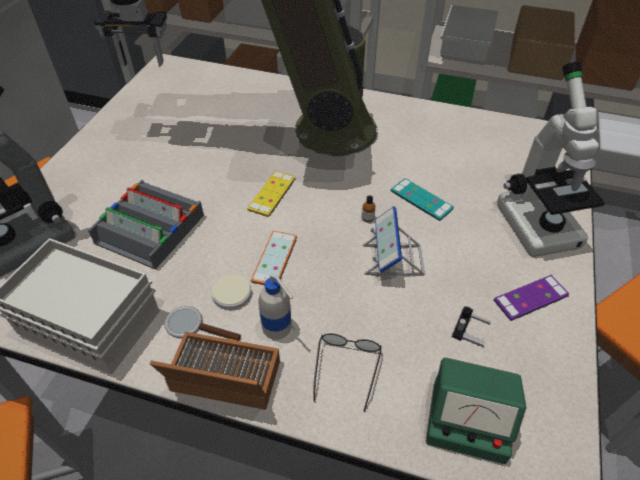

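Top view (up is +x, left is +y): the blue case is on the easel at (270,263) and the orange-rimmed case lies flat at (382,235). The rack is at (527,233), with tab colours down its cheeks running green, blue, red, orange. Look-alikes are purple (129,257), turquoise (250,366) and yellow (421,325), and none of them has a blue or orange rim. I'll confirm with one enlarged crop.

Run:
```python
import cv2,numpy as np
t=cv2.imread("pics/top0.png")
a=cv2.resize(t[180:285,470:590],None,fx=4,fy=4,interpolation=cv2.INTER_CUBIC)
b=cv2.resize(t[190:310,225:400],None,fx=2.28,fy=2.28,interpolation=cv2.INTER_CUBIC)
o=np.zeros((420+274,480,3),np.uint8);o[:420]=a;o[420:,:399]=b[:274]
s=cv2.imread("pics/scene0.png")[165:275,80:215]; s=cv2.resize(s,(320,261))
o2=np.zeros((600,800,3),np.uint8);o2[:420,:480]=a;o2[:261,480:]=s;o2[320:320+208,490:490+303]=cv2.resize(b,(303,208))
cv2.imwrite("pics/crop1.png",o2)
```

```text
(no output)
```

View pics/crop1.png

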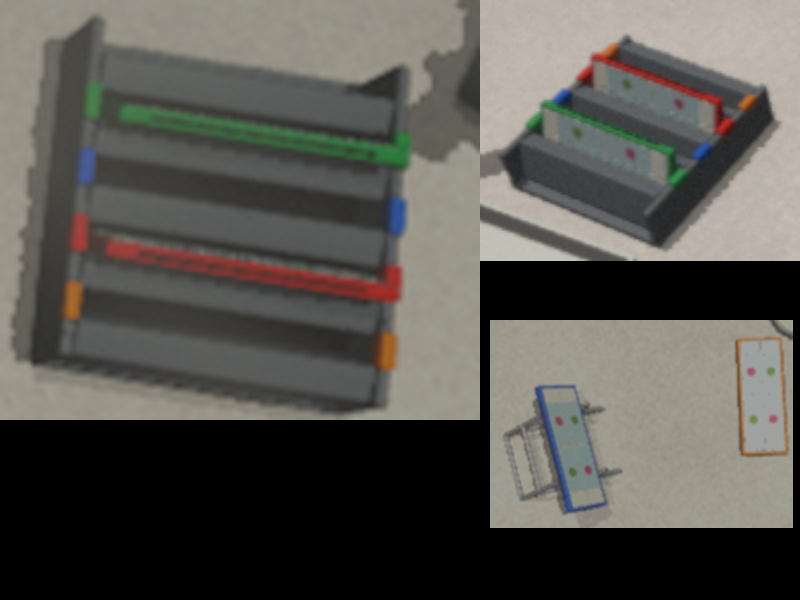

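```bash
cat > h.py <<'E'
import cv2,numpy as np
from scipy.spatial.transform import Rotation as R
def ray(c,uv,fish=False):
    f=240/np.tan(np.radians(c["fovy"])/2); d=(np.atleast_2d(uv)-[c["cx"],c["cy"]])/f
    if fish:
        th=np.linalg.norm(d,axis=1,keepdims=True); v=np.hstack([d*np.sinc(th/np.pi),np.cos(th)])
    else: v=np.hstack([d,np.ones((len(d),1))])
    return R.from_rotvec(c["attitude"]).apply(v)
def onz(c,uv,z,fish=False):
    v=ray(c,uv,fish); return c["position"]+v*((z-c["position"][2])/v[:,2:])
HUE=dict(red=(175,6),orange=(8,20),green=(50,75),blue=(108,122))
def mask(im,col,s=120,v=50):
    h=cv2.cvtColor(im,cv2.COLOR_BGR2HSV).astype(int); a,b=HUE[col]
    k=(h[...,0]>=a)&(h[...,0]<=b) if a<b else (h[...,0]>=a)|(h[...,0]<=b)
    return (k&(h[...,1]>s)&(h[...,2]>v)).astype(np.uint8)
def blobs(im,col,roi=None,amin=6,**k):
    m=mask(im,col,**k)
    if roi: z=np.zeros_like(m); x0,y0,x1,y1=roi; z[y0:y1,x0:x1]=m[y0:y1,x0:x1]; m=z
    n,l,st,ce=cv2.connectedComponentsWithStats(m)
    return [(ce[i],st[i],np.argwhere(l==i)[:,::-1]) for i in range(1,n) if st[i][4]>=amin]
def rect(p): 
    b=cv2.boxPoints(cv2.minAreaRect(p.astype(np.float32))); return b
E
python3 - <<'E'
from plant import r
from h import *
np.set_printoptions(precision=4,suppress=True)
t=cv2.imread("pics/top0.png");c=r.get_calibration("top")
for col in HUE:
    for ce,st,p in blobs(t,col,(470,180,600,290)):
        print(col,ce.round(1),st,onz(c,ce,.05)[0][:2])
for ce,st,p in blobs(t,"orange",(350,190,410,280),s=80):
    if st[4]>20: print("ORANGE",st,onz(c,rect(p),.01)[:,:2].tolist())
for ce,st,p in blobs(t,"blue",(225,210,310,310),s=80):
    if st[4]>20: print("BLUE",st,rect(p).tolist(),onz(c,rect(p),.07)[:,:2].tolist())
E
```

```text
red [489.4 237.8] [487 234   5   9  35] [ 0.5306 -0.241 ]
red [536.6 247.8] [496 240  74  15 311] [ 0.5088 -0.3498]
orange [487.7 254.6] [485 250   6  10  44] [ 0.4912 -0.235 ]
orange [565.9 267.4] [563 263   6  10  45] [ 0.4642 -0.4146]
green [565.7 217.1] [552 213  20   9  57] [ 0.5831 -0.4238]
blue [491.2 221.4] [490 218   3   7  17] [ 0.57   -0.2472]
blue [568.5 233.4] [567 230   4   8  31] [ 0.5442 -0.427 ]
ORANGE [367 200  30  68 325] [[0.6260180629324543, 0.040697691399800895], [0.6303576304912952, -0.025774247752431256], [0.46432198777270095, -0.031128392230969887], [0.4603394232498593, 0.03357999294078724]]
BLUE [251 228  41  73 301] [[250.4522247314453, 228.66241455078125], [272.2768859863281, 222.988037109375], [291.297119140625, 296.14276123046875], [269.4724426269531, 301.817138671875]] [[0.5391774546050715, 0.31032619417933005], [0.5531505203813476, 0.2614386634154831], [0.38841025989219546, 0.21372110778645198], [0.37531565215840684, 0.2613873193752394]]
```

Request:
drive_tool:
  series:
    - [9.4,3,-0.8,0,0]
    - [9.4,4,-1.1,0,0]
    - [9.4,4,-1.1,0,0]
    - [9.4,4,-1.1,0,0]
    - [9.4,4,-1.1,0,0]
    - [9.4,4,-1.1,0,0]
    - [9.4,4,-1.1,0,0]
    - [9.4,4,-1.1,0,0]

```text
time_s: 0.77
tcp_pos: [0.4231, -0.3653, 0.2273]
ee_rot: [-3.113, -0.418, 0.0]
contact_force: [0.1, -0.6, 0.6]
grip_width: 0.0941
gripper_force: 0.0
```

Run:
```python
from plant import r
from h import *
s=r.read_state();print(s["tcp_pos"],s["ee_rot"],s["time_s"])
c=r.get_calibration("wrist");im=r.capture("wrist");cv2.imwrite("pics/w1.png",im);np.save("w1.npy",c,allow_pickle=True)
for col in HUE:
    for ce,st,p in blobs(im,col,amin=40): print(col,ce.round(1),st,onz(c,ce,.05,True)[0].round(4))
```

```text
[ 0.42310608 -0.36529324  0.22730025] [-3.11342243e+00 -4.17761969e-01  3.21873878e-04] 0.7667
red [304.4 127.4] [ 207   69  199  104 2845] [ 0.5106 -0.3283  0.05  ]
orange [67.9 57.2] [ 55   0  31 117 574] [ 0.5378 -0.062   0.05  ]
orange [198.5 121.2] [191 109  17  25 265] [ 0.4942 -0.2319  0.05  ]
orange [379.  196.4] [371 183  17  27 276] [ 0.4686 -0.4099  0.05  ]
orange [600.6 297.2] [ 575  259   50   70 1729] [ 0.4374 -0.7224  0.05  ]
orange [118.8 383.6] [110 355  25  58 419] [ 0.1724 -0.1762  0.05  ]
orange [507.6 362.7] [500 355  15  15  69] [ 0.3298 -0.6217  0.05  ]
orange [519.2 388.2] [502 356  26  57 381] [ 0.2966 -0.6607  0.05  ]
orange [447.7 442.9] [ 290  411  300   50 2695] [ 0.1962 -0.6018  0.05  ]
green [341.8  46.1] [ 244    0  196   91 2166] [ 0.5921 -0.3404  0.05  ]
blue [233.1  41.7] [225  30  17  24 222] [ 0.5735 -0.2441  0.05  ]
blue [415.4 117.1] [408 106  16  24 226] [ 0.5484 -0.4216  0.05  ]
```

View pics/w1.png

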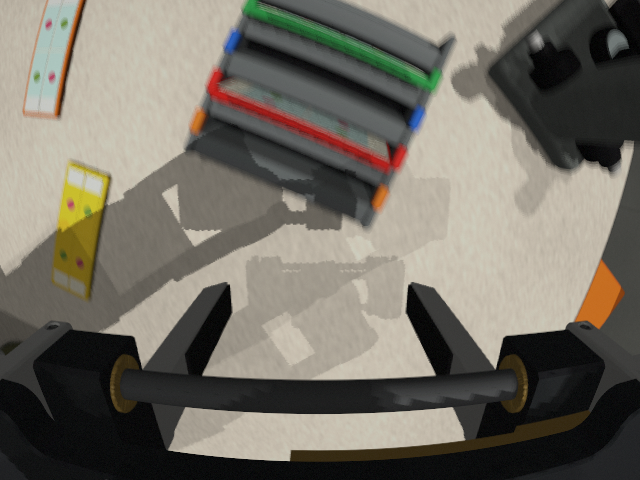

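Run:
```python
from plant import r
from h import *
np.set_printoptions(precision=4,suppress=True)
c=r.get_calibration("top")
U=onz(c,[[250.4,228.7],[269.5,301.8]],.0915);L=onz(c,[[272.3,223],[291.3,296.1]],.0505)
print(U,L,"horiz width",np.linalg.norm(U-L,axis=1),"len",np.linalg.norm(U[0]-U[1]),np.linalg.norm(L[0]-L[1]))
for q in(U,L): d=q[0]-q[1]; print("yaw",np.degrees(np.arctan2(d[1],d[0])))
u=U.mean(0);l=L.mean(0);e=(u-l)[:2];e/=np.linalg.norm(e);print("ex",e,"mid",(u+l)/2)
# scene view check
s=cv2.imread("pics/scene0.png");cs=r.get_calibration("scene")
f=240/np.tan(np.radians(cs["fovy"])/2)
P=np.vstack([U,L]); v=R.from_rotvec(cs["attitude"]).inv().apply(P-cs["position"]); print("pred",v[:,:2]/v[:,2:]*f+[cs["cx"],cs["cy"]])
for ce,st,p in blobs(s,"blue",(350,190,430,290),s=80): print(st, cv2.convexHull(p.astype(np.int32))[:,0].tolist())
```

```text
[[0.5346 0.3068 0.0915]
 [0.3745 0.2588 0.0915]] [[0.5575 0.2637 0.0505]
 [0.3896 0.2151 0.0505]] horiz width [0.0638 0.0618] len 0.16715518645689662 0.1748249201600946
yaw 16.69664737065021
yaw 16.149152001127728
ex [-0.4017  0.9158] mid [0.464  0.2611 0.071 ]
pred [[400.9478 258.8129]
 [394.9102 206.201 ]
 [378.157  273.5409]
 [374.6371 218.4135]]
[379 207  23  65 251] [[401, 259], [383, 271], [380, 271], [379, 270], [379, 269], [393, 207], [394, 207], [395, 208], [396, 214], [398, 228], [400, 245], [401, 255]]
[376 233   1   6   6] [[376, 238], [376, 233]]
```

Request:
drive_tool:
  series:
    - [9.4,1,-3,0,-1.2]
    - [9.4,1.3,-3.8,0,0]
    - [9.4,1.3,-3.8,0,0]
    - [9.4,1.3,-3.8,0,0]
    - [9.4,1.3,-3.8,0,0]
    - [9.4,1.3,-3.8,0,0]
    - [9.4,1.3,-3.8,0,0]
    - [9.4,1.3,-3.8,0,0]

```text
time_s: 1.48
tcp_pos: [0.4346, -0.0525, 0.2274]
ee_rot: [-3.109, -0.45, 0.0]
contact_force: [0.1, 0.2, 0.3]
grip_width: 0.0941
gripper_force: 0.0
```

Request:
drive_tool:
  series:
    - [9.4,1.3,-3.8,0,0]
    - [9.4,1.3,-3.8,0,0]
    - [9.4,1.3,-3.8,0,0]
    - [9.4,1.3,-3.8,0,0]
    - [9.4,1.3,-3.8,0,0]
    - [9.4,1.3,-3.8,0,0]
    - [9.4,1,-3,0,0]
    - [9.4,0.4,-1,0,0]

```text
time_s: 2.15
tcp_pos: [0.4467, 0.2322, 0.227]
ee_rot: [-3.108, -0.455, 0.001]
contact_force: [-1.0, -0.3, -0.4]
grip_width: 0.0937
gripper_force: 0.0
```

```bash
cat >> h.py <<'E'
def goto(r,tgt,yaw=None):
    """tool-axis shift (cm) and turn (deg) to world tgt; yaw = world angle of tool y"""
    s=r.read_state();A=R.from_rotvec(s["ee_rot"]).as_matrix();y=np.degrees(np.arctan2(A[1,1],A[0,1]))
    print("t",s["time_s"],"tcp",s["tcp_pos"].round(4),"yaw",y.round(2),"shift cm",(A.T@(np.array(tgt)-s["tcp_pos"])*100).round(2),"turn",None if yaw is None else round(y-yaw,2),"q6",s["q"][5].round(2),"w",s["grip_width"].round(4),"F",s["contact_force"].round(1))
E
python3 - <<'E'
from plant import r
from h import *
goto(r,[.4653,.2467,.094],-73.5)
c=r.get_calibration("wrist");im=r.capture("wrist");cv2.imwrite("pics/w2.png",im)
E
```

```text
Traceback (most recent call last):
  File "h.py", line 26, in goto
    print("t",s["time_s"],"tcp",s["tcp_pos"].round(4),"yaw",y.round(2),"shift cm",(A.T@(np.array(tgt)-s["tcp_pos"])*100).round(2),"turn",None if yaw is None else round(y-yaw,2),"q6",s["q"][5].round(2),"w",s["grip_width"].round(4),"F",s["contact_force"].round(1))
                                                                                                                                                                                                             ^^^^^^^^^^^^^^^^^^^^^
AttributeError: 'float' object has no attribute 'round'
```

```bash
sed -i 's/s\["grip_width"\].round(4)/round(s["grip_width"],4)/; s/y.round(2)/round(float(y),2)/' h.py
python3 - <<'E'
from plant import r
from h import *
goto(r,[.4653,.2467,.094],-73.5)
c=r.get_calibration("wrist");im=r.capture("wrist");cv2.imwrite("pics/w2.png",im)
for ce,st,p in blobs(im,"blue",amin=60,s=90): print(st); h=cv2.approxPolyDP(cv2.convexHull(p.astype(np.int32)),4,True)[:,0]; print(h.tolist(),onz(c,h,.0915,True)[:,:2].round(4).tolist())
goto(r,[.4653,.2467,.094],-73.5)
E
```

```text
t 2.15 tcp [0.4467 0.2322 0.227 ] yaw -73.34 shift cm [ 2.21 -0.85 13.3 ] turn 0.16 q6 1.69 w 0.0937 F [-1.  -0.3 -0.4]
[ 258  110   62  200 2140]
[[272, 309], [264, 304], [258, 113], [317, 114], [319, 288]] [[0.3774, 0.2539], [0.3799, 0.2618], [0.5331, 0.3074], [0.5446, 0.2628], [0.4082, 0.2205]]
t 2.2 tcp [0.4469 0.2319 0.2269] yaw -73.33 shift cm [ 2.2  -0.89 13.29] turn 0.17 q6 1.69 w 0.094 F [-1.4  0.2 -0.2]
```

View pics/w2.png

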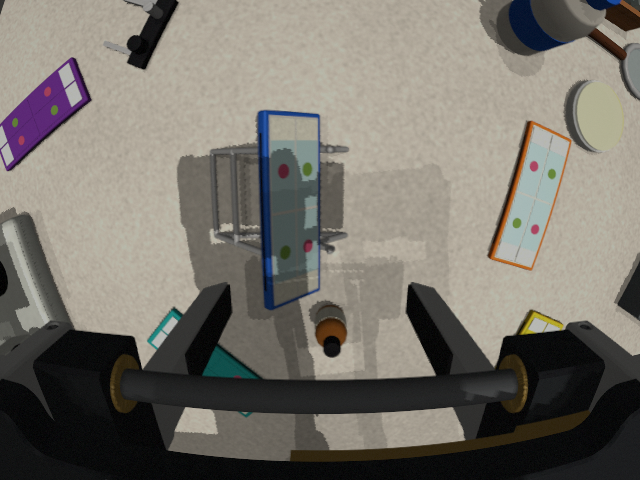

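Request:
drive_tool:
  series:
    - [9.4,2.2,-1,0,0.2]
    - [9.4,0,0,3.4,0]
    - [9.4,0,0,4,0]
    - [9.4,0,0,4,0]
    - [9.4,0,0,1.9,0]
    - [9.4,0,0,0,0]
    - [8,0,0,0,0]
    - [7,0,0,0,0]
  force: 15

```text
time_s: 2.87
tcp_pos: [0.4665, 0.2444, 0.0962]
ee_rot: [-3.109, -0.444, -0.003]
contact_force: [0.4, -0.6, 0.9]
grip_width: 0.0841
gripper_force: 0.0
```

Request:
drive_tool:
  series:
    - [6,0,0,0,0]
    - [5,0,0,0,0]
    - [4,0,0,0,0]
    - [3,0,0,0,0]
    - [2,0,0,0,0]
    - [1,0,0,0,0]
    - [0.5,0,0,0,0]
    - [0.5,0,0,0,0]

```text
time_s: 3.53
tcp_pos: [0.4655, 0.2445, 0.0944]
ee_rot: [3.11, 0.445, -0.0]
contact_force: [0.5, 0.7, 0.3]
grip_width: 0.0309
gripper_force: 0.1
```

Run:
```python
from plant import r
from h import *
goto(r,[.4653,.2467,.094],-73.5)
a=r.capture("wrist")[60:420,130:500];b=cv2.resize(r.capture("scene")[180:300,340:440],(400,480));t=cv2.resize(r.capture("top")[190:310,225:325],(0,0),fx=2,fy=2)
o=np.zeros((600,800,3),np.uint8);o[:360,:370]=a;o[:480,390:790]=b;o[360:600,:200]=t;cv2.imwrite("pics/c3.png",o)
```

```text
t 3.5333 tcp [0.4655 0.2445 0.0944] yaw -73.71 shift cm [ 0.04 -0.22  0.04] turn -0.21 q6 1.7 w 0.0309 F [0.5 0.7 0.3]
```

View pics/c3.png

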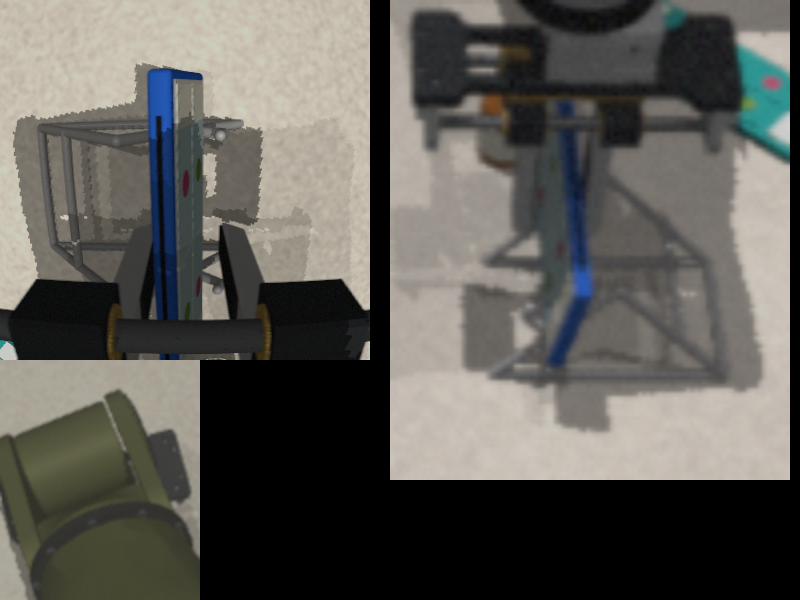

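Blue is turning upright between the fingers as planned (its rim runs from (160,80) to (165,350) in the wrist crop). I'll keep closing and then lift.

Request:
drive_tool:
  series:
    - [0.5,0,0,0,0]
    - [0.5,0,0,0,0]
    - [0.5,0,0,0,0]
    - [0.5,0,0,0,0]
    - [0.5,0,0,0,0]
    - [0.5,0,0,0,0]
    - [0.5,0,0,0,0]
    - [0.5,0,0,0,0]
  force: 20

```text
time_s: 4.35
tcp_pos: [0.4658, 0.2442, 0.0946]
ee_rot: [3.109, 0.445, 0.0]
contact_force: [1.4, -4.8, 3.3]
grip_width: 0.01
gripper_force: 20.0
```

Request:
drive_tool:
  series:
    - [0.5,0,0,-1,0]
    - [0.5,0,0,-2,0]
    - [0.5,0,0,-3,0]
    - [0.5,0,0,-3,0]
    - [0.5,0,0,-2,0]
    - [0.5,0,0,-1,0]
    - [0.5,0,0,0,0]
    - [0.5,0,0,0,0]

```text
time_s: 5.02
tcp_pos: [0.4653, 0.2446, 0.2138]
ee_rot: [-3.11, -0.445, 0.001]
contact_force: [0.8, 0.3, -0.0]
grip_width: 0.0101
gripper_force: 20.0
```

Run:
```python
from plant import r
from h import *
goto(r,[.4653,.2467,.094],-73.5)
a=r.capture("wrist")[:400,130:500];b=cv2.resize(r.capture("scene")[140:280,340:440],(420,588))
o=np.zeros((600,800,3),np.uint8);o[:400,:370]=a;o[:588,375:795]=b;cv2.imwrite("pics/c4.png",o)
```

```text
t 5.0167 tcp [0.4653 0.2446 0.2138] yaw -73.71 shift cm [ 0.07 -0.2  11.98] turn -0.21 q6 1.7 w 0.0101 F [ 0.8  0.3 -0. ]
```

View pics/c4.png

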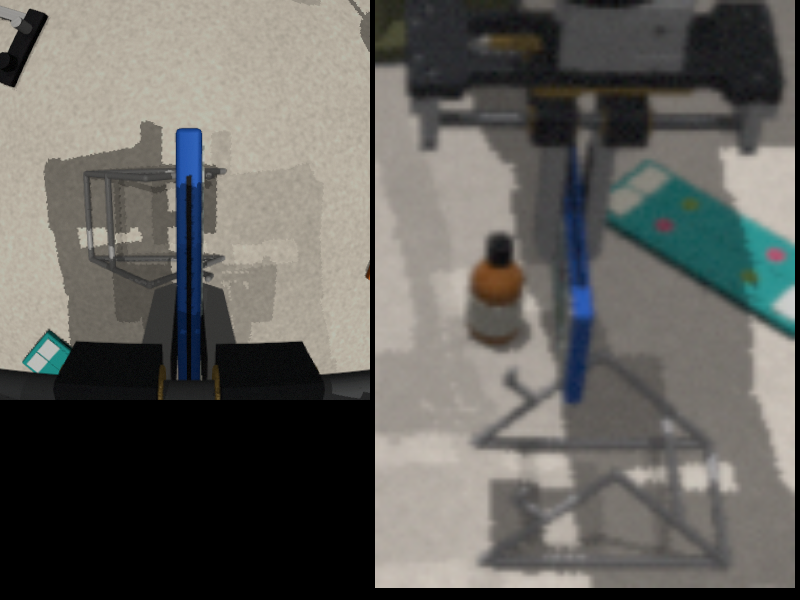

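Blue is gripped upright (opening 10 mm) with its end at (319,130) in the wrist picture. Next I measure how it sits in the hand and plan the insertion.

Run:
```python
from plant import r
from h import *
np.set_printoptions(precision=4,suppress=True)
cs=r.get_calibration("scene")
for uv in([388.8,209],[386.9,235.2]):
    v=ray(cs,[uv])[0];p=cs["position"]
    # intersect with vertical plane through the TCP containing tool x
    A=R.from_rotvec(r.read_state()["ee_rot"]).as_matrix();n=A[:,1];t=n@(r.read_state()["tcp_pos"]-p)/(n@v);q=p+t*v
    print("pt",q,"in tool",A.T@(q-r.read_state()["tcp_pos"]))
c=r.get_calibration("wrist")
v=ray(c,[[319,130]],True)[0];p=c["position"];t=n@(r.read_state()["tcp_pos"]-p)
for z in(.22,.23): print(z,A.T@(onz(c,[[319,130]],z,True)[0]-r.read_state()["tcp_pos"]))
om=np.array([.4795,-.323]);bm=np.array([.559,-.335])
goto(r,[.559,-.335,.2138],-8.5)
```

```text
pt [0.5388 0.266  0.2383] in tool [ 0.0768 -0.     -0.0257]
pt [0.5588 0.2718 0.1824] in tool [ 0.0978 -0.      0.0302]
0.22 [ 0.0841  0.0001 -0.0074]
0.23 [ 0.0837  0.0001 -0.0174]
t 5.1167 tcp [0.465  0.2444 0.2128] yaw -73.71 shift cm [-7.23 58.25 -0.07] turn -65.21 q6 1.7 w 0.01 F [-0.4 -0.3 -2.3]
```

Request:
drive_tool:
  series:
    - [0.5,0,0,0,-5]
    - [0.5,0,0,0,-7]
    - [0.5,0,0,0,-7]
    - [0.5,0,0,0,-7]
    - [0.5,0,0,0,-7]
    - [0.5,0,0,0,-7]
    - [0.5,0,0,0,-7]
    - [0.5,0,0,0,-7]

```text
time_s: 5.78
tcp_pos: [0.4651, 0.2444, 0.2129]
ee_rot: [-2.563, -1.816, 0.004]
contact_force: [0.5, -0.4, -1.5]
grip_width: 0.0096
gripper_force: 20.0
```

Request:
drive_tool:
  series:
    - [0.5,0,0,0,-7]
    - [0.5,0,0,0,-4.2]
    - [0.5,-2,0.7,0,0]
    - [0.5,-3.6,1.2,0,0]
    - [0.5,-3.6,1.2,0,0]
    - [0.5,-3.6,1.2,0,0]
    - [0.5,-3.6,1.2,0,0]
    - [0.5,-3.6,1.2,0,0]

```text
time_s: 6.45
tcp_pos: [0.5017, 0.0351, 0.2131]
ee_rot: [-2.379, -2.05, 0.002]
contact_force: [0.5, -0.5, -2.1]
grip_width: 0.0102
gripper_force: 20.0
```

Request:
drive_tool:
  series:
    - [0.5,-3.6,1.2,0,0]
    - [0.5,-3.6,1.2,0,0]
    - [0.5,-3.6,1.2,0,0]
    - [0.5,-3.6,1.2,0,0]
    - [0.5,-3.6,1.2,0,0]
    - [0.5,-3.6,1.2,0,0]
    - [0.5,-3.6,1.2,0,0]
    - [0.5,-3,1,0,0]

```text
time_s: 7.12
tcp_pos: [0.553, -0.2583, 0.2126]
ee_rot: [-2.379, -2.048, 0.001]
contact_force: [0.9, 0.7, -1.4]
grip_width: 0.0098
gripper_force: 20.0
```

Run:
```python
from plant import r
from h import *
goto(r,[.559,-.335,.2138],-8.5)
```

```text
t 7.1167 tcp [ 0.553  -0.2583  0.2126] yaw -8.56 shift cm [-7.49  1.74 -0.13] turn -0.06 q6 -0.35 w 0.0098 F [ 0.9  0.7 -1.4]
```

Request:
drive_tool:
  series:
    - [0.5,-2.5,0.4,0,0]
    - [0.5,-2.5,0.4,0,0]
    - [0.5,-1.5,0.4,0,0]
    - [0.5,0,0,0,0]
    - [0.5,0,0,0,0]
    - [0.5,0,0,0,0]
    - [0.5,0,0,0,0]
    - [0.5,0,0,0,0]

```text
time_s: 7.78
tcp_pos: [0.5558, -0.3211, 0.2144]
ee_rot: [-2.379, -2.052, -0.0]
contact_force: [0.2, 0.5, -1.9]
grip_width: 0.0099
gripper_force: 20.0
```

Run:
```python
from plant import r
from h import *
goto(r,[.559,-.335,.2138],-8.5)
c=r.get_calibration("wrist");im=r.capture("wrist")
A=R.from_rotvec(c["attitude"]).as_matrix();print("cam",c["position"].round(3),"axis",A[:,2].round(3))
for col in HUE:
    for ce,st,p in blobs(im,col,amin=40): print(col,ce.round(1),st,onz(c,ce,.05,True)[0].round(4))
s=r.capture("scene"); o=np.zeros((600,800,3),np.uint8);o[:480,:500]=im[:,70:570];o[:440,502:798]=cv2.resize(s[130:270,90:190],(296,440));cv2.imwrite("pics/c5.png",o)
for ce,st,p in blobs(s,"blue",(80,60,250,260),amin=20,s=90): print("scene",st,cv2.approxPolyDP(cv2.convexHull(p.astype(np.int32)),1.5,True)[:,0].tolist())
```

```text
t 7.7833 tcp [ 0.5558 -0.3211  0.2144] yaw -8.45 shift cm [-1.33  0.52  0.06] turn 0.05 q6 -0.43 w 0.0099 F [ 0.2  0.5 -1.9]
cam [ 0.567 -0.243  0.371] axis [-0.04  -0.267 -0.963]
red [276.6 146.9] [264 142  26  11 280] [ 0.5309 -0.239   0.05  ]
red [263.9 241.5] [ 254  155   36  188 2064] [ 0.5054 -0.3202  0.05  ]
orange [620.4  33.4] [ 599    0   41   70 1878] [ 0.922  -0.1378  0.05  ]
orange [231.2 148.1] [219 143  26  11 270] [ 0.4914 -0.2329  0.05  ]
orange [242.5 336.2] [231 330  23  14 280] [ 0.4646 -0.4128  0.05  ]
orange [290.8 398.3] [288 365   8  64 255] [ 0.4985 -0.4965  0.05  ]
orange [346.3 397.6] [342 365   8  64 280] [ 0.5581 -0.5044  0.05  ]
orange [299.5 449.6] [ 108  431  341   31 3979] [ 0.4933 -0.5799  0.05  ]
green [370.3 147.1] [358 142  26  11 275] [ 0.6106 -0.2508  0.05  ]
green [358.9 224.7] [ 351  156   27  162 1535] [ 0.5918 -0.3174  0.05  ]
green [369.2 336.8] [364 331  11  13 117] [ 0.5893 -0.4312  0.05  ]
blue [318.4 245.5] [ 306  128   26  253 5216] [ 0.5535 -0.3311  0.05  ]
blue [318.5 432.3] [309 414  20  36 543] [ 0.5205 -0.5527  0.05  ]
scene [111 154   9   6  29] [[119, 159], [111, 156], [114, 154]]
scene [131 161  36  33 160] [[166, 193], [131, 162], [134, 161], [160, 171]]
scene [111 203   8   6  32] [[118, 205], [116, 208], [111, 207], [114, 203]]
scene [169 225   9   9  50] [[177, 227], [174, 233], [169, 231], [173, 225]]
```

View pics/c5.png

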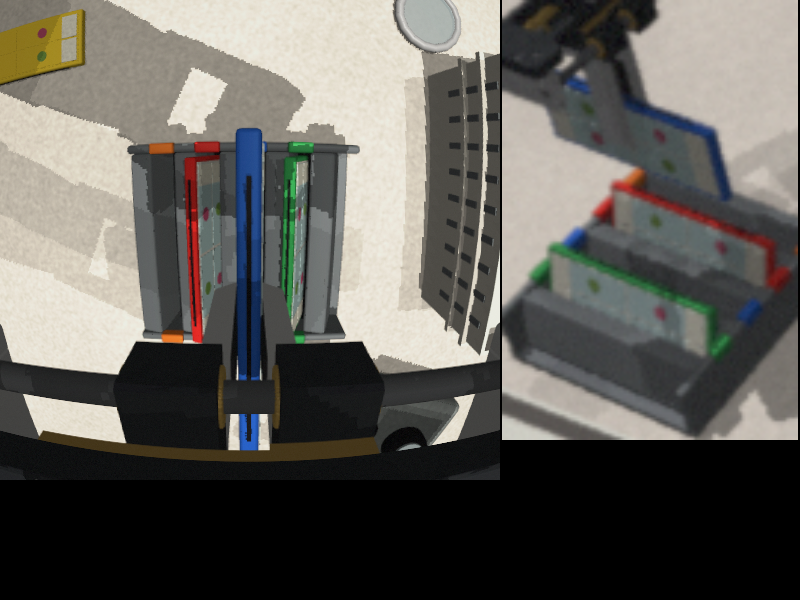

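Run:
```python
from plant import r
from h import *
cs=r.get_calibration("scene");s=r.read_state();A=R.from_rotvec(s["ee_rot"]).as_matrix()
for uv in([162.3,170.7],[166,192.5]):
    v=ray(cs,[uv])[0];p=cs["position"];n=A[:,0];e=s["tcp_pos"]+.084*n;t=n@(e-p)/(n@v);print("tool",(A.T@(p+t*v-s["tcp_pos"])).round(4))
goto(r,[.5575+.002,-.336,.15],-8.5)
```

```text
tool [ 0.084  -0.0081 -0.0125]
tool [ 0.084  -0.0013  0.047 ]
t 7.8833 tcp [ 0.5558 -0.3214  0.2146] yaw -8.47 shift cm [-1.39  0.58  6.46] turn 0.03 q6 -0.43 w 0.0103 F [-0.4  0.5 -1.6]
```

Request:
drive_tool:
  series:
    - [0.5,-1.45,0.55,0,0]
    - [0.5,0,0,3,0]
    - [0.5,0,0,3,0]
    - [0.5,0,0,3,0]
    - [0.5,0,0,1.5,0]
    - [0.5,0,0,0,0]
    - [0.5,0,0,0,0]
    - [0.5,0,0,0,0]

```text
time_s: 8.55
tcp_pos: [0.5596, -0.3374, 0.1113]
ee_rot: [2.378, 2.049, 0.001]
contact_force: [0.7, 0.2, -1.3]
grip_width: 0.0095
gripper_force: 20.0
```

Request:
drive_tool:
  series:
    - [0.5,0,0,0.3,0]
    - [0.5,0,0,0.4,0]
    - [0.5,0,0,0.4,0]
    - [0.5,0,0,0.4,0]
    - [0.5,0,0,0.4,0]
    - [0.5,0,0,0.3,0]
    - [0.5,0,0,0,0]
    - [0.5,0,0,0,0]

```text
time_s: 9.22
tcp_pos: [0.5589, -0.3371, 0.0873]
ee_rot: [-2.38, -2.05, 0.0]
contact_force: [0.1, -0.8, -1.3]
grip_width: 0.0096
gripper_force: 20.0
```

Run:
```python
from plant import r
from h import *
goto(r,[.5575+.002,-.336,.088],-8.5)
c=r.get_calibration("wrist");im=r.capture("wrist");s=r.capture("scene"); o=np.zeros((600,800,3),np.uint8);o[:400,:400]=im[80:480,120:520];o[:530,402:798]=cv2.resize(s[150:284,80:180],(396,530));cv2.imwrite("pics/c6.png",o)
```

```text
t 9.2167 tcp [ 0.5589 -0.3371  0.0873] yaw -8.52 shift cm [ 0.12  0.04 -0.07] turn -0.02 q6 -0.45 w 0.0096 F [ 0.1 -0.8 -1.3]
```

View pics/c6.png

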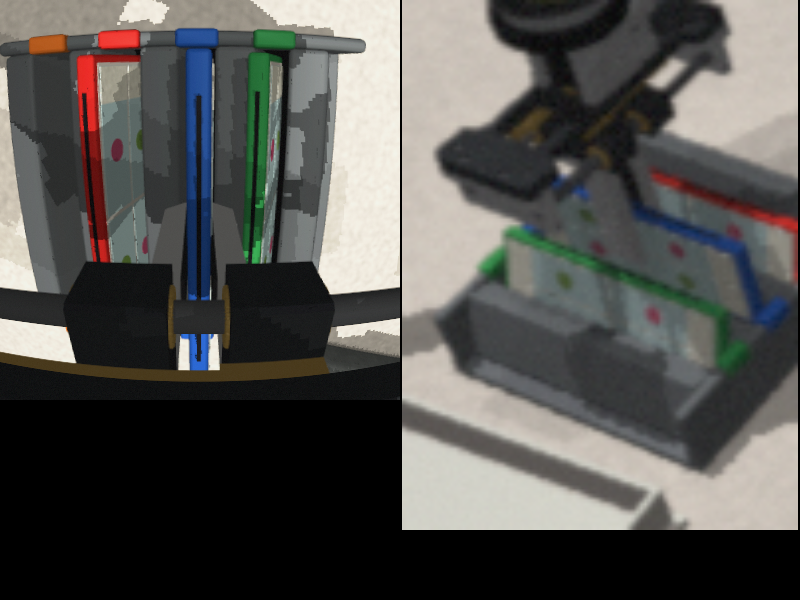

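The blue case stands in the groove between the two blue tabs (tab at (196,37), rim at (199,60) in the crop) with no contact force. I'll release it, letting it lean to -x.

Request:
drive_tool:
  series:
    - [0.5,0,0,0.3,0]
    - [0.5,0,0,0,0]
    - [1.3,0,0,0,0]
    - [1.6,0,-0.2,0,0]
    - [1.8,0,-0.2,0,0]
    - [1.8,0,-0.2,0,0]
    - [1.8,0,-0.2,0,0]
    - [1.8,0,0,0,0]

```text
time_s: 9.98
tcp_pos: [0.5507, -0.336, 0.0846]
ee_rot: [-2.38, -2.05, 0.0]
contact_force: [-0.6, 0.8, 0.6]
grip_width: 0.0178
gripper_force: 0.3
```

Request:
drive_tool:
  series:
    - [1.8,0,-0.2,0,0]
    - [1.8,0,-0.2,0,0]
    - [1.8,0,0,0,0]
    - [1.8,0,0,0,0]
    - [1.8,0,0,0,0]
    - [1.8,0,0,0,0]
    - [1.8,0,0,0,0]
    - [1.8,0,0,0,0]

```text
time_s: 10.65
tcp_pos: [0.5471, -0.3354, 0.0844]
ee_rot: [2.38, 2.05, 0.0]
contact_force: [-0.1, 0.1, -0.6]
grip_width: 0.0177
gripper_force: 0.0
```

```bash
cat >> h.py <<'E'
def topedge(r,col,z=.078,roi=None):
    """wrist view: rim line of col, largest blob hull corners on plane z"""
    c=r.get_calibration("wrist");im=r.capture("wrist")
    for ce,st,p in sorted(blobs(im,col,amin=150),key=lambda b:-b[1][4])[:2]:
        b=rect(p);print(col,st.tolist(),b.round(0).tolist(),onz(c,b,z,True)[:,:2].round(4).tolist())
E
python3 - <<'E'
from plant import r
from h import *
goto(r,[.5575,-.336,.15],-8.5)
topedge(r,"blue");topedge(r,"green");topedge(r,"red")
E
```

```text
t 10.65 tcp [ 0.5471 -0.3354  0.0844] yaw -8.51 shift cm [ 0.09  1.03 -6.56] turn -0.01 q6 -0.46 w 0.0177 F [-0.1  0.1 -0.6]
blue [307, 131, 50, 250, 4618] [[307.0, 131.0], [356.0, 131.0], [356.0, 380.0], [307.0, 380.0]] [[0.554, -0.2507], [0.575, -0.2537], [0.56, -0.379], [0.5342, -0.3748]]
blue [319, 108, 44, 19, 808] [[319.0, 108.0], [362.0, 108.0], [362.0, 126.0], [319.0, 126.0]] [[0.5606, -0.2414], [0.5791, -0.2439], [0.5779, -0.2518], [0.5595, -0.2493]]
green [384, 133, 38, 211, 3616] [[384.0, 343.0], [395.0, 132.0], [421.0, 134.0], [410.0, 344.0]] [[0.5766, -0.3581], [0.5922, -0.2562], [0.6041, -0.258], [0.5902, -0.3616]]
green [397, 110, 42, 21, 755] [[396.0, 128.0], [397.0, 109.0], [439.0, 112.0], [438.0, 131.0]] [[0.5928, -0.2544], [0.5945, -0.2462], [0.6137, -0.2491], [0.6119, -0.2574]]
red [219, 133, 63, 211, 3906] [[219.0, 133.0], [281.0, 133.0], [281.0, 343.0], [219.0, 343.0]] [[0.5154, -0.2445], [0.5427, -0.2497], [0.5249, -0.35], [0.4925, -0.3464]]
red [239, 108, 44, 20, 825] [[239.0, 108.0], [282.0, 108.0], [282.0, 127.0], [239.0, 127.0]] [[0.5261, -0.2353], [0.5448, -0.2388], [0.5435, -0.2472], [0.5248, -0.2437]]
```

Request:
drive_tool:
  series:
    - [1.8,0,0,-1,0]
    - [1.8,0,0,-2,0]
    - [1.8,0,0,-3,0]
    - [1.8,0,0,-3,0]
    - [1.8,0,0,-3,0]
    - [1.8,0,0,0,0]
    - [1.8,0,0,0,0]
    - [1.8,0,0,0,0]

```text
time_s: 11.47
tcp_pos: [0.5469, -0.3352, 0.2041]
ee_rot: [-2.38, -2.05, 0.0]
contact_force: [0.5, 0.7, -1.3]
grip_width: 0.0179
gripper_force: 0.0
```

```bash
cat >> h.py <<'E'
def ends(r,cols,zs=(.078,)):
    """wrist view, tool y = rack x: rim near its far (+y) end and mid-rows: left edge/centre columns of the top-edge blob"""
    c=r.get_calibration("wrist");im=r.capture("wrist");cv2.imwrite("pics/last.png",im)
    for col in cols:
        m=mask(im,col,s=100)
        for ce,st,p in sorted(blobs(im,col,amin=150,s=100),key=lambda b:-b[1][3])[:1]:
            out=[]
            for v in (st[1],st[1]+40,st[1]+100):
                u=p[p[:,1]==v][:,0]; out.append((int(v),int(u.min()),int(u.max()),onz(c,[[u.min(),v]],zs[0],True)[0][:2].round(4).tolist()))
            print(col,st.tolist(),out)
E
python3 - <<'E'
from plant import r
from h import *
goto(r,[.5575,-.336,.15],-8.5)
ends(r,["red","blue","green"])
s=r.capture("scene")
for col in("red","blue","green"):
    for ce,st,p in blobs(s,col,(80,160,200,270),amin=8,s=90): print(col,"scene",st.tolist(),cv2.approxPolyDP(cv2.convexHull(p.astype(np.int32)),1.5,True)[:,0].tolist())
E
```

```text
t 11.4667 tcp [ 0.5469 -0.3352  0.2041] yaw -8.52 shift cm [0.08 1.07 5.41] turn -0.02 q6 -0.46 w 0.0179 F [ 0.5  0.7 -1.3]
red [260, 138, 37, 182, 1993] [(138, 263, 294, [0.5171, -0.2451]), (178, 261, 273, [0.5105, -0.2751]), (238, 263, 274, [0.5035, -0.3221])]
blue [312, 137, 32, 198, 2368] [(137, 314, 328, [0.5553, -0.2507]), (177, 312, 324, [0.5492, -0.2806]), (237, 312, 324, [0.542, -0.3271])]
green [360, 138, 27, 180, 1858] [(138, 366, 375, [0.594, -0.2568]), (178, 364, 375, [0.5884, -0.287]), (238, 362, 373, [0.5809, -0.3337])]
red scene [127, 187, 61, 36, 271] [[183, 222], [127, 188], [130, 187], [181, 206], [187, 217]]
red scene [122, 193, 6, 7, 27] [[127, 199], [122, 197], [125, 193], [127, 193]]
blue scene [117, 198, 61, 36, 234] [[177, 229], [172, 233], [117, 198], [125, 199], [170, 216]]
blue scene [111, 203, 6, 6, 27] [[116, 203], [116, 208], [111, 207]]
green scene [107, 208, 61, 37, 220] [[167, 240], [163, 244], [107, 208], [161, 228]]
green scene [100, 213, 6, 7, 29] [[105, 213], [105, 218], [100, 218]]
```

Request:
drive_tool:
  series:
    - [3,0,0,0,7]
    - [5,0,0,0,7]
    - [7,0,0,0,7]
    - [9.4,0,0,0,7]
    - [9.4,0,0,0,7]
    - [9.4,0,0,0,7]
    - [9.4,0,0,0,7]
    - [9.4,0,0,0,7]

```text
time_s: 12.23
tcp_pos: [0.5468, -0.3352, 0.2032]
ee_rot: [-3.065, -0.683, 0.002]
contact_force: [0.2, 0.2, 0.8]
grip_width: 0.0679
gripper_force: 0.0
```

Request:
drive_tool:
  series:
    - [9.4,0,0,0,7]
    - [9.4,0,0,0,7]
    - [9.4,0,0,0,7]
    - [9.4,0,0,0,2.3]
    - [9.4,0.1,-2.5,0,0]
    - [9.4,0.1,-3.8,0,0]
    - [9.4,0.1,-3.8,0,0]
    - [9.4,0.1,-3.8,0,0]

```text
time_s: 12.9
tcp_pos: [0.545, -0.1948, 0.2032]
ee_rot: [-3.14, -0.059, 0.003]
contact_force: [1.0, -0.4, 0.7]
grip_width: 0.0938
gripper_force: 0.0
```

Request:
drive_tool:
  series:
    - [9.4,0.1,-3.8,0,0]
    - [9.4,0.1,-3.8,0,0]
    - [9.4,0.1,-3.8,0,0]
    - [9.4,0.1,-3.8,0,0]
    - [9.4,0.2,-3.4,0,0]
    - [9.4,0,-1.2,0,0]
    - [9.4,0,0,0,0]
    - [9.4,0,0,0,0]

```text
time_s: 13.57
tcp_pos: [0.5441, 0.0016, 0.2039]
ee_rot: [3.141, 0.062, -0.002]
contact_force: [-0.4, -0.3, 0.8]
grip_width: 0.0941
gripper_force: 0.0
```

Run:
```python
from plant import r
from h import *
goto(r,[.5453,.0043,.204],-87.85)
c=r.get_calibration("wrist");im=r.capture("wrist");cv2.imwrite("pics/w7.png",im)
for s in(60,100):
  for ce,st,p in sorted(blobs(im,"orange",amin=100,s=s),key=lambda b:-b[1][4])[:3]:
    b=rect(p);w=onz(c,b,.01,True)[:,:2];d=[np.linalg.norm(w[i]-w[i-1]).round(4) for i in range(4)]
    i=int(np.argmax([np.linalg.norm(w[k]-w[k-1]) for k in range(4)]));e=w[i]-w[i-1]
    print(st.tolist(),"centre",w.mean(0).round(4),"sides",d,"yaw",np.degrees(np.arctan2(e[1],e[0])).round(2))
t=r.capture("top");ct=r.get_calibration("top")
m=[b for b in blobs(t,"blue",(320,110,380,170),amin=20)]
print("bottle cap",[onz(ct,b[0],.19)[0].round(3) for b in m])
```

```text
t 13.5667 tcp [0.5441 0.0016 0.2039] yaw -87.75 shift cm [ 0.13 -0.26 -0.01] turn 0.1 q6 1.47 w 0.0941 F [-0.4 -0.3  0.8]
[281, 137, 69, 166, 1988] centre [0.5471 0.0052] sides [np.float64(0.1658), np.float64(0.0634), np.float64(0.1655), np.float64(0.0703)] yaw 0.91
[534, 285, 17, 22, 249] centre [ 0.4743 -0.2634] sides [np.float64(0.02), np.float64(0.0254), np.float64(0.0197), np.float64(0.026)] yaw 170.29
[513, 361, 15, 51, 171] centre [ 0.3409 -0.2745] sides [np.float64(0.0235), np.float64(0.0879), np.float64(0.0206), np.float64(0.0906)] yaw -164.38
[281, 137, 69, 165, 1721] centre [0.5476 0.0052] sides [np.float64(0.1646), np.float64(0.0634), np.float64(0.1644), np.float64(0.0702)] yaw 0.91
[534, 285, 16, 22, 244] centre [ 0.4745 -0.2634] sides [np.float64(0.02), np.float64(0.0251), np.float64(0.0197), np.float64(0.0257)] yaw 170.28
[513, 361, 15, 51, 171] centre [ 0.3409 -0.2745] sides [np.float64(0.0235), np.float64(0.0879), np.float64(0.0206), np.float64(0.0906)] yaw -164.38
bottle cap [array([0.712, 0.08 , 0.19 ])]
```

Request:
drive_tool:
  series:
    - [9.4,0.2,-0.3,1,0]
    - [9.4,0,0,3.5,0]
    - [9.4,0,0,4,0]
    - [9.4,0,0,4,0]
    - [9.4,0,0,3,0]
    - [9.4,0,0,1.5,0]
    - [9.4,0,0,0.8,0]
    - [9.4,0,0,0,0]

```text
time_s: 14.33
tcp_pos: [0.5452, 0.0042, 0.0245]
ee_rot: [-3.141, -0.058, 0.005]
contact_force: [0.3, -0.1, -0.2]
grip_width: 0.0938
gripper_force: 0.0
```

Request:
drive_tool:
  series:
    - [9,0,0,0.15,0]
    - [8,0,0,0,0]
    - [7,0,0,0,0]
    - [6,0,0,0,0]
    - [6,0,0,0,0]
    - [6,0,0,0,0]
    - [6,0,0,0,0]
    - [6,0,0,0,0]
  force: 20

```text
time_s: 15.0
tcp_pos: [0.5464, 0.0048, 0.0255]
ee_rot: [3.141, 0.06, 0.001]
contact_force: [-1.2, -0.6, 6.3]
grip_width: 0.0637
gripper_force: 20.0
```

Request:
drive_tool:
  series:
    - [6,0,0,-1.5,0]
    - [6,0,0,-3,0]
    - [6,0,0,-4,-5]
    - [6,0,0,-4,-5]
    - [6,0,0,-4,-4.3]
    - [6,0,-2,0,0]
    - [6,0,-3.5,0,0]
    - [6,0,-3.5,0,0]

```text
time_s: 15.67
tcp_pos: [0.5202, 0.0916, 0.1903]
ee_rot: [3.11, 0.447, 0.001]
contact_force: [0.8, -0.4, -2.3]
grip_width: 0.0635
gripper_force: 20.0
```

Request:
drive_tool:
  series:
    - [6,0,-3.5,0,0]
    - [6,0,-3.5,0,0]
    - [6,0,-3.5,0,0]
    - [6,0,-3.5,0,0]
    - [6,-0.1,-2.5,0,0]
    - [6,-0.1,-1.2,0,0]
    - [6,0,0,0,0]
    - [6,0,0,0,0]

```text
time_s: 16.33
tcp_pos: [0.4683, 0.2601, 0.1897]
ee_rot: [3.109, 0.452, -0.001]
contact_force: [-0.3, -1.0, -1.6]
grip_width: 0.0637
gripper_force: 20.0
```

Run:
```python
from plant import r
from h import *
goto(r,[.4678,.2632,.110],-73.5)
c=r.get_calibration("wrist");im=r.capture("wrist");cv2.imwrite("pics/w8.png",im)
print("grip",r.read_state()["gripper_force"])
s=r.read_state();A=R.from_rotvec(s["ee_rot"]).as_matrix()
b=max(blobs(im,"orange",(150,60,480,400),amin=100,s=80),key=lambda b:b[1][4]);k=rect(b[2]);print(b[1].tolist(),k.round().tolist(),((onz(c,k,s["tcp_pos"][2]-.0155,True)-s["tcp_pos"])@A).round(4).tolist())
cv2.imwrite("pics/w8c.png",im[80:400,120:520])
```

```text
t 16.3333 tcp [0.4683 0.2601 0.1897] yaw -73.46 shift cm [ 0.04 -0.32  7.97] turn 0.04 q6 1.72 w 0.0637 F [-0.3 -1.  -1.6]
grip 19.997114539146423
[250, 134, 137, 246, 4671] [[250.0, 134.0], [386.0, 134.0], [386.0, 379.0], [250.0, 379.0]] [[0.0837, -0.0324, 0.0155], [0.0837, 0.0303, 0.0155], [-0.0484, 0.0377, 0.0155], [-0.0485, -0.0397, 0.0155]]
```

Request:
drive_tool:
  series:
    - [6,0,-0.3,1,0]
    - [6,0,0,2.5,0]
    - [6,0,0,2.5,0]
    - [6,0,0,1.5,0]
    - [6,0,0,0.3,0]
    - [6,0,0,0.2,0]
    - [6,0,0,0,0]
    - [6,0,0,0,0]

```text
time_s: 17.05
tcp_pos: [0.4682, 0.2631, 0.1109]
ee_rot: [-3.109, -0.45, -0.002]
contact_force: [0.0, -1.1, -0.9]
grip_width: 0.0638
gripper_force: 20.0
```

Request:
drive_tool:
  series:
    - [6,0,0,0.2,0]
    - [6,0,0,0,0]
    - [9.4,0,0,0,0]
    - [9.4,0,0,0,0]
    - [9.4,0,0,0,0]
    - [9.4,0,0,0,0]
    - [9.4,0,0,0,0]
    - [9.4,0,0,0,0]

```text
time_s: 17.72
tcp_pos: [0.4676, 0.2632, 0.108]
ee_rot: [-3.109, -0.45, -0.0]
contact_force: [0.6, -0.4, 0.2]
grip_width: 0.094
gripper_force: 0.0
```

Request:
drive_tool:
  series:
    - [9.4,0,0,-1,0]
    - [9.4,0,0,-3,0]
    - [9.4,0,0,-3,0]
    - [9.4,0,0,-3,0]
    - [9.4,0,0,-2,0]
    - [9.4,0,0,0,0]
    - [9.4,0,0,0,0]
    - [9.4,0,0,0,0]

```text
time_s: 18.38
tcp_pos: [0.4672, 0.263, 0.2274]
ee_rot: [3.109, 0.45, -0.001]
contact_force: [0.4, -0.1, -0.7]
grip_width: 0.0937
gripper_force: 0.0
```

Run:
```python
from plant import r
from h import *
goto(r,[.4653,.2467,.094],-73.5)
c=r.get_calibration("wrist");im=r.capture("wrist");cv2.imwrite("pics/w9.png",im)
for ce,st,p in sorted(blobs(im,"orange",(150,60,480,400),amin=60,s=90),key=lambda b:-b[1][4])[:2]:
    h=cv2.approxPolyDP(cv2.convexHull(p.astype(np.int32)),4,True)[:,0]; print(st.tolist(),h.tolist(),onz(c,h,.0915,True)[:,:2].round(4).tolist())
s=r.capture("scene");cv2.imwrite("pics/s9.png",s)
for ce,st,p in blobs(s,"orange",(350,180,430,290),s=90,amin=15): print("scene",st.tolist(),cv2.approxPolyDP(cv2.convexHull(p.astype(np.int32)),1.5,True)[:,0].tolist())
```

```text
t 18.3833 tcp [0.4672 0.263  0.2274] yaw -73.51 shift cm [-0.64  1.51 13.34] turn -0.01 q6 1.73 w 0.0937 F [ 0.4 -0.1 -0.7]
[288, 138, 59, 196, 2486] [[345, 139], [344, 310], [298, 333], [292, 326], [288, 140]] [[0.5527, 0.2669], [0.4148, 0.2245], [0.3814, 0.2569], [0.3867, 0.2638], [0.5394, 0.3092]]
[338, 344, 30, 25, 492] [[367, 360], [363, 366], [345, 368], [338, 350], [362, 344]] [[0.371, 0.1876], [0.3636, 0.1889], [0.357, 0.2046], [0.3744, 0.2171], [0.3864, 0.198]]
scene [363, 202, 12, 11, 104] [[374, 209], [367, 212], [364, 210], [363, 205], [365, 202], [372, 202]]
scene [378, 208, 25, 67, 301] [[381, 274], [379, 273], [378, 264], [392, 209], [394, 208], [396, 211], [402, 260]]
```

Orange leans on the easel just as blue did: its upper-edge corners lie within 7 mm of where blue's were, shifted only along the ledge. I'll do the same squeeze and lift.

Request:
drive_tool:
  series:
    - [9.4,0,1.75,0,0]
    - [9.4,0,0,3.4,0]
    - [9.4,0,0,4,0]
    - [9.4,0,0,4,0]
    - [9.4,0,0,1.9,0]
    - [9.4,0,0,0,0]
    - [8,0,0,0,0]
    - [7,0,0,0,0]
  force: 15

```text
time_s: 19.15
tcp_pos: [0.4732, 0.2467, 0.0963]
ee_rot: [-3.109, -0.45, -0.002]
contact_force: [0.3, -0.4, 0.1]
grip_width: 0.084
gripper_force: 0.0
```

Request:
drive_tool:
  series:
    - [6,0,0,0,0]
    - [5,0,0,0,0]
    - [4,0,0,0,0]
    - [3,0,0,0,0]
    - [2,0,0,0,0]
    - [1,0,0,0,0]
    - [0.5,0,0,0,0]
    - [0.5,0,0,0,0]

```text
time_s: 19.82
tcp_pos: [0.4725, 0.2463, 0.0949]
ee_rot: [3.109, 0.45, -0.0]
contact_force: [-0.4, -0.6, 0.3]
grip_width: 0.0307
gripper_force: 0.2
```

Request:
drive_tool:
  series:
    - [0.5,0,0,0,0]
    - [0.5,0,0,0,0]
    - [0.5,0,0,0,0]
    - [0.5,0,0,0,0]
    - [0.5,0,0,0,0]
    - [0.5,0,0,0,0]
    - [0.5,0,0,0,0]
    - [0.5,0,0,0,0]
  force: 20

```text
time_s: 20.48
tcp_pos: [0.4727, 0.2461, 0.095]
ee_rot: [3.109, 0.45, 0.0]
contact_force: [1.8, -4.2, 2.1]
grip_width: 0.0098
gripper_force: 20.0
```

Request:
drive_tool:
  series:
    - [0.5,0,0,-1,0]
    - [0.5,0,0,-2,0]
    - [0.5,0,0,-3,0]
    - [0.5,0,0,-3,0]
    - [0.5,0,0,-2,0]
    - [0.5,0,0,-1,0]
    - [0.5,0,0,0,0]
    - [0.5,0,0,0,0]

```text
time_s: 21.15
tcp_pos: [0.4722, 0.2464, 0.2143]
ee_rot: [-3.109, -0.451, 0.001]
contact_force: [0.7, -0.2, -2.5]
grip_width: 0.0099
gripper_force: 20.0
```

Run:
```python
from plant import r
from h import *
goto(r,[.4783,-.3236,.2138],-8.5)
s=r.read_state();A=R.from_rotvec(s["ee_rot"]).as_matrix()
c=r.get_calibration("wrist");im=r.capture("wrist")
b=max(blobs(im,"orange",(250,60,400,400),amin=60,s=90),key=lambda b:b[1][3]);k=rect(b[2]);print(b[1].tolist(),k.round().tolist(),((onz(c,k,s["tcp_pos"][2]+.0125,True)-s["tcp_pos"])@A).round(4).tolist())
```

```text
t 21.15 tcp [0.4722 0.2464 0.2143] yaw -73.51 shift cm [-1.560e+01  5.483e+01  5.000e-02] turn -65.01 q6 1.69 w 0.0099 F [ 0.7 -0.2 -2.5]
[306, 131, 26, 249, 5232] [[306.0, 131.0], [331.0, 131.0], [331.0, 379.0], [306.0, 379.0]] [[0.0835, -0.0048, -0.0125], [0.0835, 0.0047, -0.0125], [-0.027, 0.0058, -0.0125], [-0.027, -0.006, -0.0125]]
```

Request:
drive_tool:
  series:
    - [0.5,0,0,0,-5]
    - [0.5,0,0,0,-7]
    - [0.5,0,0,0,-7]
    - [0.5,0,0,0,-7]
    - [0.5,0,0,0,-7]
    - [0.5,0,0,0,-7]
    - [0.5,0,0,0,-7]
    - [0.5,0,0,0,-7]

```text
time_s: 21.87
tcp_pos: [0.472, 0.2462, 0.2131]
ee_rot: [-2.56, -1.82, 0.005]
contact_force: [0.2, 0.7, -1.9]
grip_width: 0.0099
gripper_force: 20.0
```

Request:
drive_tool:
  series:
    - [0.5,0,0,0,-7]
    - [0.5,0,0,0,-4]
    - [0.5,-2,0.3,0,0]
    - [0.5,-3.6,0.6,0,0]
    - [0.5,-3.6,0.6,0,0]
    - [0.5,-3.6,0.6,0,0]
    - [0.5,-3.6,0.6,0,0]
    - [0.5,-3.6,0.6,0,0]

```text
time_s: 22.53
tcp_pos: [0.4747, 0.0421, 0.2134]
ee_rot: [-2.379, -2.05, 0.003]
contact_force: [1.2, -0.4, -1.4]
grip_width: 0.0104
gripper_force: 20.0
```

Request:
drive_tool:
  series:
    - [0.5,-3.6,0.6,0,0]
    - [0.5,-3.6,0.6,0,0]
    - [0.5,-3.6,0.6,0,0]
    - [0.5,-3.6,0.6,0,0]
    - [0.5,-3.6,0.6,0,0]
    - [0.5,-3.6,0.6,0,0]
    - [0.5,-3.6,0.6,0,0]
    - [0.5,-3.6,0.6,0,0]

```text
time_s: 23.2
tcp_pos: [0.4796, -0.2498, 0.2131]
ee_rot: [-2.378, -2.048, 0.001]
contact_force: [0.3, 0.3, -1.6]
grip_width: 0.0099
gripper_force: 20.0
```

Request:
drive_tool:
  series:
    - [0.5,-3.4,0.6,0,0]
    - [0.5,-2.2,0.5,0,0]
    - [0.5,-1,0.2,0,0]
    - [0.5,0,0,0,0]
    - [0.5,0,0,0,0]
    - [0.5,0,0,0,0]
    - [0.5,0,0,0,0]
    - [0.5,0,0,0,0]

```text
time_s: 23.87
tcp_pos: [0.4837, -0.3144, 0.2151]
ee_rot: [2.379, 2.052, 0.0]
contact_force: [-0.5, -0.2, -1.7]
grip_width: 0.01
gripper_force: 20.0
```

Run:
```python
from plant import r
from h import *
goto(r,[.4798,-.325,.0873],-8.5)
c=r.get_calibration("wrist");im=r.capture("wrist")
for col in ("orange","red","blue","green"):
    for ce,st,p in blobs(im,col,(100,100,560,350),amin=40): print(col,ce.round(1),st.tolist(),onz(c,ce,.05,True)[0].round(4))
```

```text
t 23.8667 tcp [ 0.4837 -0.3144  0.2151] yaw -8.44 shift cm [-1.11 -0.23 12.78] turn 0.06 q6 -0.49 w 0.01 F [-0.5 -0.2 -1.7]
orange [318.3 232.6] [302, 131, 30, 219, 4761] [ 0.483  -0.3128  0.05  ]
red [361.5 142. ] [349, 137, 26, 12, 282] [ 0.5316 -0.2389  0.05  ]
red [349.7 214.8] [342, 151, 28, 139, 1594] [ 0.5129 -0.3009  0.05  ]
blue [407.  143.9] [395, 139, 25, 11, 260] [ 0.5713 -0.2451  0.05  ]
blue [395.3 247.8] [384, 152, 27, 187, 2092] [ 0.5506 -0.3371  0.05  ]
green [450.  146.3] [439, 141, 23, 12, 234] [ 0.611 -0.251  0.05 ]
green [439.  248.1] [424, 155, 28, 182, 1858] [ 0.5924 -0.3436  0.05  ]
```

Request:
drive_tool:
  series:
    - [0.5,-1.1,-0.25,0,0]
    - [0.5,0,0,3,0]
    - [0.5,0,0,3,0]
    - [0.5,0,0,3,0]
    - [0.5,0,0,1.5,0]
    - [0.5,0,0,0,0]
    - [0.5,0,0,0,0]
    - [0.5,0,0,0,0]

```text
time_s: 24.58
tcp_pos: [0.4798, -0.3266, 0.1115]
ee_rot: [2.379, 2.049, 0.001]
contact_force: [-0.7, 0.3, -1.1]
grip_width: 0.0098
gripper_force: 20.0
```

Request:
drive_tool:
  series:
    - [0.5,0,0,0.3,0]
    - [0.5,0,0,0.4,0]
    - [0.5,0,0,0.4,0]
    - [0.5,0,0,0.4,0]
    - [0.5,0,0,0.4,0]
    - [0.5,0,0,0.4,0]
    - [0.5,0,0,0,0]
    - [0.5,0,0,0,0]

```text
time_s: 25.25
tcp_pos: [0.4793, -0.3259, 0.0867]
ee_rot: [-2.38, -2.05, 0.0]
contact_force: [-1.0, -0.6, -1.3]
grip_width: 0.0099
gripper_force: 20.0
```

Run:
```python
from plant import r
from h import *
goto(r,[.4798,-.325,.0873],-8.5)
c=r.get_calibration("wrist");im=r.capture("wrist")
for col in ("orange","red"):
    for ce,st,p in blobs(im,col,(100,80,560,350),amin=40): print(col,ce.round(1),st.tolist())
```

```text
t 25.25 tcp [ 0.4793 -0.3259  0.0867] yaw -8.51 shift cm [ 0.09  0.03 -0.06] turn -0.01 q6 -0.51 w 0.0099 F [-1.  -0.6 -1.3]
orange [317. 116.] [296, 107, 44, 19, 805]
orange [318.3 233.5] [305, 130, 28, 220, 4827]
red [394.8 118. ] [374, 108, 43, 21, 798]
red [377.3 228.5] [363, 131, 40, 213, 3889]
```

Request:
drive_tool:
  series:
    - [0.5,0,0,0.25,0]
    - [0.5,0,0,0,0]
    - [1.3,0,0,0,0]
    - [1.6,0,-0.2,0,0]
    - [1.8,0,-0.2,0,0]
    - [1.8,0,-0.2,0,0]
    - [1.8,0,-0.2,0,0]
    - [1.8,0,0,0,0]

```text
time_s: 25.97
tcp_pos: [0.4711, -0.3248, 0.0845]
ee_rot: [-2.38, -2.05, 0.0]
contact_force: [-0.3, 0.3, 1.0]
grip_width: 0.0179
gripper_force: 0.3
```

Request:
drive_tool:
  series:
    - [1.8,0,-0.2,0,0]
    - [1.8,0,-0.2,0,0]
    - [1.8,0,0,0,0]
    - [1.8,0,0,0,0]
    - [1.8,0,0,0,0]
    - [1.8,0,0,0,0]
    - [1.8,0,0,0,0]
    - [1.8,0,0,0,0]

```text
time_s: 26.63
tcp_pos: [0.4676, -0.3242, 0.0844]
ee_rot: [-2.38, -2.05, -0.0]
contact_force: [-0.5, -0.4, 0.1]
grip_width: 0.0185
gripper_force: 0.0
```

Request:
drive_tool:
  series:
    - [1.8,0,0,-1,0]
    - [1.8,0,0,-2,0]
    - [1.8,0,0,-3,0]
    - [1.8,0,0,-3,0]
    - [1.8,0,0,-3,0]
    - [1.8,0,0,0,0]
    - [1.8,0,0,0,0]
    - [1.8,0,0,0,0]

```text
time_s: 27.3
tcp_pos: [0.4673, -0.324, 0.2041]
ee_rot: [-2.38, -2.05, 0.0]
contact_force: [-2.1, 0.3, -0.1]
grip_width: 0.0183
gripper_force: 0.0
```

Run:
```python
from plant import r
from h import *
goto(r,[.5575,-.336,.15],-8.5)
ends(r,["orange","red","blue","green"])
s=r.capture("scene");w=cv2.imread("pics/last.png")
for col in("orange","red","blue","green"):
    for ce,st,p in blobs(s,col,(80,160,210,270),amin=8,s=90): print(col,"scene",st.tolist(),cv2.approxPolyDP(cv2.convexHull(p.astype(np.int32)),1.5,True)[:,0].tolist())
o=np.zeros((600,800,3),np.uint8);o[:400,:400]=w[60:460,180:580];o[:400,402:798]=cv2.resize(s[150:270,80:210],(396,366)).repeat(1,0) if 0 else cv2.resize(s[150:270,80:210],(396,400));o[400:600,:267]=cv2.resize(s,(267,200));cv2.imwrite("pics/fin.png",o)
```

```text
t 27.3 tcp [ 0.4673 -0.324   0.2041] yaw -8.51 shift cm [0.15 9.1  5.41] turn -0.01 q6 -0.52 w 0.0183 F [-2.1  0.3 -0.1]
orange [312, 138, 32, 198, 2504] [(138, 315, 324, [0.4763, -0.2403]), (178, 312, 325, [0.4695, -0.2701]), (238, 313, 325, [0.4631, -0.3168])]
red [360, 137, 28, 184, 2015] [(137, 366, 376, [0.5146, -0.2448]), (177, 364, 376, [0.5089, -0.275]), (237, 362, 374, [0.5015, -0.3217])]
blue [403, 139, 26, 194, 2258] [(139, 416, 425, [0.5532, -0.2507]), (179, 414, 425, [0.5478, -0.2815]), (239, 410, 422, [0.5399, -0.329])]
green [442, 142, 32, 189, 2148] [(142, 463, 467, [0.592, -0.2565]), (182, 460, 471, [0.5861, -0.2882]), (242, 455, 467, [0.5783, -0.3372])]
orange scene [137, 178, 60, 35, 227] [[196, 209], [191, 212], [137, 180], [137, 178], [189, 196]]
orange scene [131, 183, 7, 7, 25] [[136, 183], [136, 189], [131, 187]]
red scene [127, 187, 61, 36, 253] [[187, 218], [182, 222], [127, 188], [130, 187], [178, 205]]
red scene [122, 193, 6, 7, 27] [[127, 199], [122, 197], [125, 193], [127, 193]]
blue scene [117, 197, 61, 37, 240] [[177, 229], [172, 233], [117, 198], [125, 199], [171, 217]]
blue scene [111, 202, 6, 7, 27] [[111, 207], [116, 202], [116, 208]]
green scene [107, 208, 61, 37, 217] [[167, 239], [162, 244], [107, 208], [160, 227]]
green scene [100, 213, 6, 7, 28] [[105, 213], [105, 218], [100, 218]]
```

View pics/fin.png

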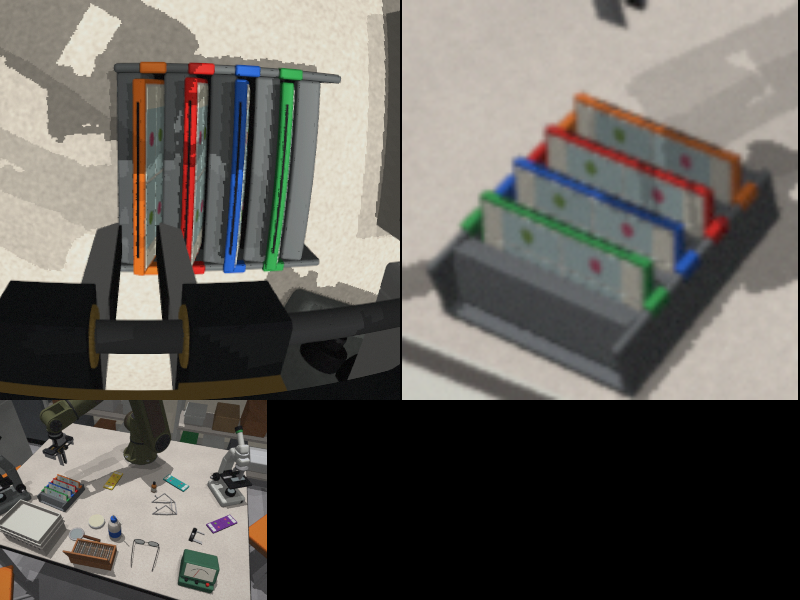

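All four cases stand parallel and equally high at even spacing, each on its own tab colour. In the wrist crop, orange is at (140,160), red (191,160), blue (242,160) and green (287,160). The gripper is clear, so I'm handing in.

```bash
python3 -c "
from plant import r
print(r.sign_off())"
```

```text
the job is handed in; nothing more can be done
None
```

The blue and orange cases are filed upright, fully down in their own grooves, and released. The green and red cases and the other things were not touched, and the job was handed in at about 27 s of the 72 s allowed.

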